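# Put the large calibration weight away in the touch-latch drawer

### The arm

A 7-joint arm with a two-finger parallel gripper is mounted at the origin on the work surface. World frame = base frame: x ahead of the robot, y to its left, z up, the work surface at z = 0. Lengths are in mm, angles in rad, forces in N, time in s.
With the tool pointing down it reaches from about 400 to 875 mm from the base axis. Payload 4.4 kg.
Tool frame: the origin (TCP) lies midway between the tips of the shut fingers; the grasp point (between the pads) lies 19 mm behind it (arm.grasp_offset is the distance from the TCP to the grasp point, in mm); y points along the fingers, z is the direction in which the jaws open and shut, and the axes are right-handed (so a half turn about y gives the same grasp; the last joint's range is limited). The gripper opens to 85 mm and grips with 20 to 120 N. Pads are 22 mm wide; open, the fingers measure 114 mm over their backs; the gripper's body (76 mm by 85 mm) begins 54 mm behind the grasp point. The pads swing forward as they close: fully open they stand 13 mm farther back than shut.
Start: joints at [1.089, 0.628, 0.038, 1.517, -0.027, 0.996, -0.02], TCP at [262.578, -594.618, 209.213] pointing down, gripper open.
Joint ranges: [-3.06, 3.06], [-0.37, 2.12], [-1.25, 1.32], [0.18, 2.47], [-1.1, 4.24], [0.23, 1.98], [-2.94, 2.94]. Speed limits (rad/s): [2.57, 2.57, 3.14, 3.14, 3.14, 3.14, 3.14].

### API

Orientations are given as a unit quaternion [w, x, y, z].
In Python, from station import arm, vision gives the robot as it stands. Calls block until the motion is done:
- arm.movep(position, orientation): joint-space move of the TCP to a pose.
- arm.movel(position, ori=None, vel=150): straight line of the TCP; ori=None keeps the orientation; vel is the mean speed in mm/s.
- arm.movej(angles): joint-space move.
- arm.set_gripper(opening, newtons=None): opening from 0.0 (shut) to 1.0 (fully open); newtons is the grip in N (None keeps the last); returns when the fingers have stopped.
- arm.wait(seconds).
- arm.inverse_kinematics(position, orientation): joint angles nearest the present ones, or None.
- arm.state(): the state.
- vision.snapshot(name): name is "scene" or "top" or "wrist"; returns the picture (480x640x3 uint8, red, green, blue); there is no depth.
- vision.camera_model(name): a dict with "vertical_fov" (degrees; the focal length in pixels is half the picture's height over the tangent of half this angle, whatever the lens; pixels are square), "cx", "cy" (the principal point, pixels), "cam_to_world" (4x4, takes a point from camera to world coordinates). Camera axes: x right, y down, z forward; pixel columns grow to the right and rows downward; lengths in mm; the calibration is good to about 2 mm. The wrist camera is an equidistant fisheye: a pixel r from the principal point sees the ray r / f radians off the axis. A picture is of the moment at which its call begins: read the wrist's pose just before it. camera_model takes no time and is no camera call; for the wrist camera it gives the pose at the moment of the call.
A pose or a line that the arm cannot do raises arm.PlanningError and nothing moves.
- arm.sign_off(): hands the job in, once; it reports no verdict.
The state is a dict: "t": time; "qpos": joint angles; "qvel": joint speeds; "joint_torque": joint torques, N m; "tcp_pos": TCP position; "tool_rot": TCP orientation; "ft_force": force on the tool from outside, world axes, zero at the start; "moment": the same for the moment, N m; "gripper_width": opening from 0.0 (shut) to 1.0 (fully open).
Only numpy, scipy, OpenCV 4.12 (cv2) and the standard library are available. Lean on these libraries where they do the work, as an engineer would, in place of code of your own. Each camera call takes 0.05 s, during which the arm holds its last target. There are 200 camera calls.

### The job

Put the largest of the three steel calibration weights away: push the closed front of the little weight cabinet's drawer inward until its touch latch lets go and the drawer springs out, stand the weight upright and right down in the big round well of the drawer, then push the drawer shut until it latches and stays shut by itself. Feel for the latch and push gently: never press on the cabinet or its drawer with more than about 12 N, and do not drop the weight into the drawer. Leave everything else on the bench where it is.

Things in the scene. Friction and masses are not known exactly. Their poses are not given: they have to be found in the camera images.
- cabinet: low grey cabinet fixed to the bench, 160 mm deep (its x) x 170 mm wide (its y) x 92 mm high, origin at the centre of its underside; its open face looks to its own -x, roughly to the robot, and is filled by the white drawer front
- drawer (a joint): drawer travel, m, along the cabinet's -x: 0 = latched shut, 0.08 = fully out, below 0 = pressed in. To open: press from 0 to the hard end stop, hidden anywhere 8 to 21 mm in, and let back: it springs out after the pusher to 0.08. To shut: press from 0.08 past 0 to the same stop and let back: it settles at 0. A press ending more than 0.5 mm before the stop may leave the latch as it was
- drawer_front (a point): centre of the outer face of the drawer front, a plain white block without a handle, 156 mm wide, 76 mm high (6 to 82 mm above the bench), 28 mm thick, standing 24 mm proud of the cabinet when latched; moves with the drawer; axes as the cabinet's (x inward). A slow push takes 1 N at 0.08, 2.5 N at 0, 3 to 5 N beyond 0, plus 10 N per m/s. Keep 100 mm before it clear as it springs out
- drawer_well (a point): centre of the floor of the large round well in the black drawer tray, 19 mm above the bench, 64 mm inward of the front's outer face; moves with the drawer. Well 43 mm across, chamfered, 10 mm deep (tray top at 29 mm). Two smaller wells 47 mm to its +y and -y stay empty. Tray has no side walls. The cabinet roof clears the seated weight. When out, the well is 40 mm before the cabinet
- weight_large_center (a point): middle (30 mm above its underside) of the largest calibration weight, 500 g: plain steel cylinder 40 mm across and 50 mm high with a knob 15 mm across and 10 mm high on top, z up; it stands on the bench
- weight_large: the same largest weight; origin at the centre of its underside
- weight_mid: the middle-sized calibration weight, steel cylinder 30 mm across and 46 mm high with its knob, 200 g; origin at the centre of its underside; a bystander
- weight_small: the smallest calibration weight, steel cylinder 24 mm across and 36 mm high with its knob, 100 g; origin at the centre of its underside; a bystander
- vial: small amber glass vial with a white cap, 27 mm across, 58 mm high; origin at the centre of its underside; a bystander
- beaker: empty clear glass beaker, 70 mm across, 95 mm high; origin at the centre of its underside; a bystander
- mortar: white porcelain mortar with its pestle, 96 mm across, about 70 mm high over the pestle, which stands out towards its own -x; origin at the centre of its underside; a bystander
- phone: black phone lying flat, 150 mm x 74 mm x 9 mm, long along its own x; origin at the centre of its underside; a bystander

How it is judged (in metres and radians):
On the way, in this order (a step that is already met when the one before it is completed fails the run):
1. the touch latch is released and the drawer has sprung out (value of joint drawer above 0.07 m), for 0.2 s.
2. the large weight stands released in the large well while the drawer is out (horizontal distance between weight_large_center and drawer_well below 0.004 m and z of weight_large_center in the frame of drawer_well between 0.027 and 0.033 m and angle between weight_large_center's own z axis and vertical below 0.06 rad and contact force between the fingers and weight_large below 0.1 N and value of joint drawer above 0.06 m), for 0.2 s.
At the end, for the whole second after the job is handed in: the drawer is latched shut by itself (within 2 mm of 0) with the large weight standing still and upright (within 0.06 rad) right down in the large well (centre within 4 mm of the well's, height within 3 mm), released (horizontal distance between weight_large_center and drawer_well below 0.004 m and z of weight_large_center in the frame of drawer_well between 0.027 and 0.033 m and angle between weight_large_center's own z axis and vertical below 0.06 rad and contact force between the fingers and weight_large below 0.1 N and value of joint drawer between -0.002 and 0.002 m and linear speed of weight_large below 0.02 m/s); the robot touches nothing.
It fails at once if the robot presses on the cabinet or its drawer with more than 12.5 N (contact force between any of the arm, the fingers and cabinet above 12.5 N).
It fails at once if the weight is dropped or slammed into the drawer or cabinet (more than 60 N) (contact force between weight_large and cabinet above 60 N).
It fails at once if another thing on the bench is shifted by more than 15 mm or tipped (distance of any of weight_mid, weight_small, vial, beaker, mortar, phone from where it was at the start of the episode above 0.015 m or angle between any of weight_mid, weight_small, vial, beaker, mortar, phone's own z axis and vertical above 0.3 rad).
It also fails if it takes over 72 s, if anything falls off the work surface, if the arm or the gripper's body presses on something with over 40 N, if the wrist force passes 120 N, or if a joint passes its speed limit or range.

## Working session

There is one attempt and no reset: what is moved stays moved. The work goes in short steps, each a Python script; the robot and the scene stay as the last script left them, time stands still between calls to the robot, and variables do not carry over. Pictures are saved under pics/ and viewed, about 8 in all and at most 12, crops included, and the job is handed in when it is done.

```bash
ls; mkdir -p pics
python3 - <<'E'
from station import arm, vision
import cv2
for n in("scene","top"):
    im=vision.snapshot(n); cv2.imwrite(f"pics/{n}0.png",im[:,:,::-1])
    m=vision.camera_model(n); print(n,m)
s=arm.state(); print(s["tool_rot"],s["ft_force"],s["t"])
E
```

```text
pics
scene {'vertical_fov': 56.49702084996218, 'cx': 319.063827577979, 'cy': 234.13351392728882, 'cam_to_world': array([[ 1.85052131e-02,  5.38426840e-01, -8.42469047e-01,
         1.35330806e+03],
       [ 9.99828672e-01, -9.60322233e-03,  1.58242133e-02,
        -6.88233914e+01],
       [ 4.29763617e-04, -8.42617538e-01, -5.38512302e-01,
         5.78108314e+02],
       [ 0.00000000e+00,  0.00000000e+00,  0.00000000e+00,
         1.00000000e+00]])}
top {'vertical_fov': 55.23598233934145, 'cx': 322.4040950098783, 'cy': 234.88776369218266, 'cam_to_world': array([[-2.46057489e-02, -9.97819541e-01,  6.12431299e-02,
         5.01425723e+02],
       [-9.99594721e-01,  2.54343099e-02,  1.27863285e-02,
        -7.31111172e+01],
       [-1.43161252e-02, -6.09036921e-02, -9.98040976e-01,
         1.16027983e+03],
       [ 0.00000000e+00,  0.00000000e+00,  0.00000000e+00,
         1.00000000e+00]])}
[ 0.14582117 -0.14607298  0.69246512 -0.69129655] [-0.38851512 -0.28326734  0.48088861] 0.1
```

View pics/top0.png

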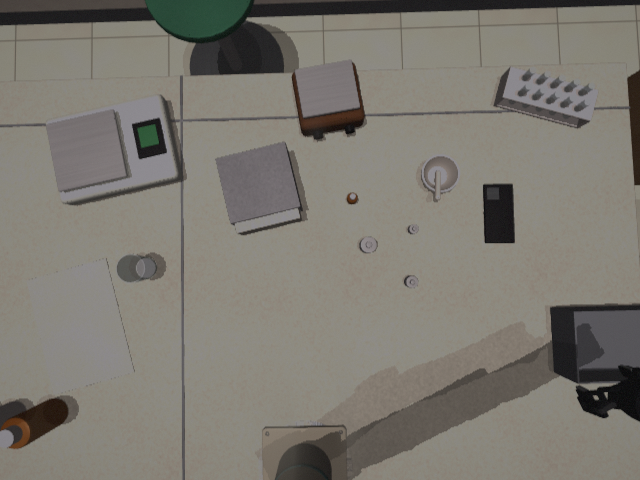

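View pics/scene0.png

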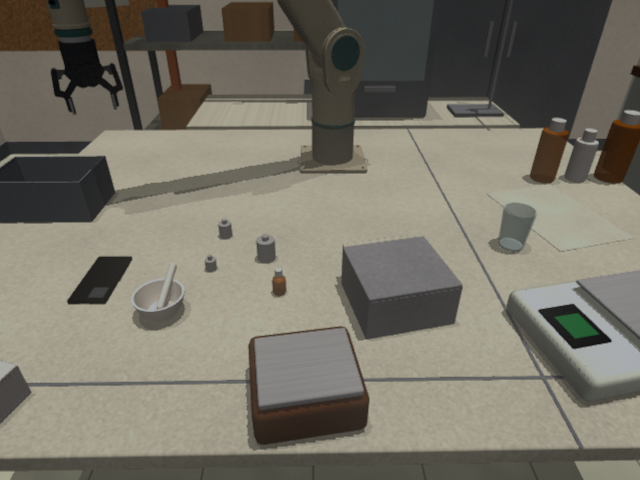

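```bash
cat > h.py <<'E'
import numpy as np, cv2
from station import arm, vision
def ray(name,u,v,m=None):
    m=m or vision.camera_model(name); T=np.array(m["cam_to_world"])
    f=240/np.tan(np.radians(m["vertical_fov"])/2); x,y=u-m["cx"],v-m["cy"]
    if name=="wrist":
        r=np.hypot(x,y)+1e-9; a=r/f; d=np.array([x/r*np.sin(a),y/r*np.sin(a),np.cos(a)])
    else: d=np.array([x/f,y/f,1])
    return T[:3,3],T[:3,:3]@d
def onz(name,u,v,z,m=None):
    o,d=ray(name,u,v,m); return o+d*(z-o[2])/d[2]
def blobs(mask,amin=20):
    n,l,s,c=cv2.connectedComponentsWithStats(mask.astype(np.uint8))
    return [(i,s[i],c[i],l==i) for i in range(1,n) if s[i][4]>=amin]
E
python3 - <<'E'
from h import *
im=cv2.imread("pics/top0.png")
hsv=cv2.cvtColor(im,cv2.COLOR_BGR2HSV)
for p in[(258,187),(268,225),(200,200),(369,245),(380,245),(362,250),(330,250)]: print(p,im[p[1],p[0]],hsv[p[1],p[0]])
c=cv2.resize(im[130:300,205:445],None,fx=3.3,fy=3.3,interpolation=cv2.INTER_CUBIC); cv2.imwrite("pics/c1.png",c)
sat=hsv[...,1]<28
sub=np.zeros_like(sat); sub[135:300,205:330]=1
for nm,mk in(("roof",sat&(hsv[...,2]<150)&(hsv[...,2]>70)&sub),("front",sat&(hsv[...,2]>=150)&sub)):
    for i,s,ce,l in blobs(mk,150):
        r=cv2.minAreaRect(np.argwhere(l)[:,::-1].astype(np.float32)); 
        z=92 if nm=="roof" else 82
        print(nm,s,ce,r); P=np.array([onz("top",*b,z)[:2] for b in cv2.boxPoints(r)]); print(P.round(1),[np.linalg.norm(P[k]-P[k-1]).round(1) for k in range(4)])
E
```

```text
(258, 187) [109 105 111] [160  14 111]
(268, 225) [101 101 103] [  0   5 103]
(200, 200) [132 140 142] [ 24  18 142]
(369, 245) [131 129 136] [171  13 136]
(380, 245) [127 139 143] [ 23  29 143]
(362, 250) [68 66 70] [165  15  70]
(330, 250) [131 140 143] [ 23  21 143]
roof [  205   135   125   165 15483] [263.96945036 210.15010011] ((267.0, 216.99996948242188), (123.99998474121094, 163.99996948242188), 0.0)
[[424.8 216.8]
 [811.5 213.3]
 [803.1 -80.8]
 [418.1 -71. ]] [np.float64(287.9), np.float64(386.7), np.float64(294.3), np.float64(385.2)]
```

View pics/c1.png

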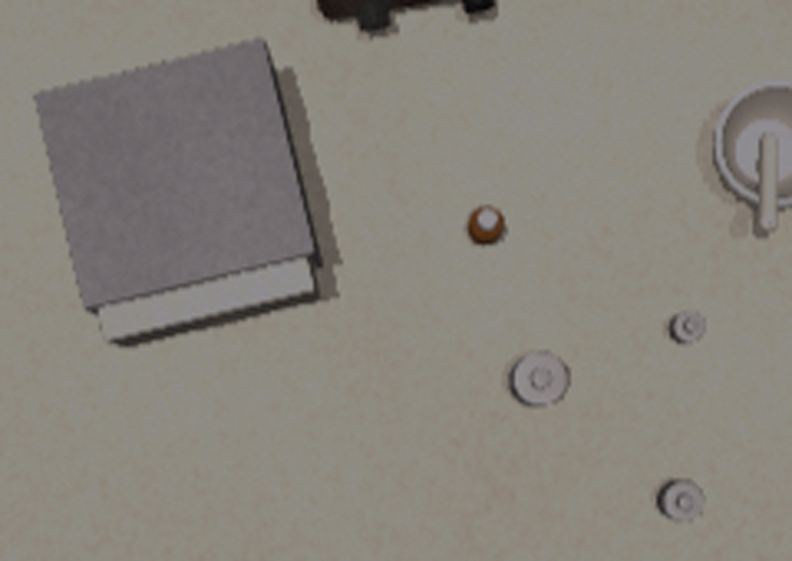

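The crop shows the cabinet roof quad (crop corners ≈(35,97),(263,38),(316,256),(88,308)), the white front below it, the large weight at (540,378) and the vial at (486,224). I'll segment by colour difference (bench is yellowish) and measure.

Run:
```python
from h import *
im=cv2.imread("pics/top0.png").astype(int)
d=im[...,1]-im[...,0]; V=im.max(2)
sub=np.zeros(d.shape,bool); sub[135:245,205:315]=1
for nm,mk,z in(("roof",(d<3)&(V>90)&(V<128)&sub,92),("front",(d<5)&(V>=140)&sub,82)):
    mk=cv2.medianBlur(mk.astype(np.uint8),3)
    for i,s,ce,l in blobs(mk,150):
        P=np.array([onz("top",*p,z)[:2] for p in np.argwhere(l)[:,::-1]]).astype(np.float32)
        r=cv2.minAreaRect(P); print(nm,s,ce,r); print(cv2.boxPoints(r).round(1))
sub[:]=0; sub[150:300,335:430]=1
for i,s,ce,l in blobs((d<5)&sub&(V>100),15): print(s,ce, onz("top",*ce,50).round(1), onz("top",*ce,60).round(1))
for nm,(u,v),z in(("large",(205+540/3.3,130+378/3.3),58),("vial",(205+486/3.3,130+220/3.3),58)): print(nm,onz("top",u,v,z).round(1))
m=np.abs(im-im[225,268]).sum(2)
print(im[205:236:2,268])
```

```text
Traceback (most recent call last):
  File "h.py", line 11, in onz
    o,d=ray(name,u,v,m); return o+d*(z-o[2])/d[2]
        ~~~^^^^^^^^^^^^
  File "h.py", line 4, in ray
    m=m or vision.camera_model(name); T=np.array(m["cam_to_world"])
           ~~~~~~~~~~~~~~~~~~~^^^^^^
ValueError: time passes only in moves, steps and waits
```

Run:
```python
from h import *
M=vision.camera_model("top")
im=cv2.imread("pics/top0.png").astype(int)
d=im[...,1]-im[...,0]; V=im.max(2)
sub=np.zeros(d.shape,bool); sub[135:245,205:315]=1
for nm,mk,z in(("roof",(d<3)&(V>90)&(V<128)&sub,92),("front",(d<5)&(V>=140)&sub,82)):
    mk=cv2.medianBlur(mk.astype(np.uint8),3)
    for i,s,ce,l in blobs(mk,150):
        P=np.array([onz("top",*p,z,M)[:2] for p in np.argwhere(l)[:,::-1]]).astype(np.float32)
        r=cv2.minAreaRect(P); print(nm,s,ce,r); print(cv2.boxPoints(r).round(1))
sub[:]=0; sub[150:300,335:430]=1
for i,s,ce,l in blobs((d<5)&sub&(V>100),15): print(s,ce, onz("top",*ce,50,M).round(1), onz("top",*ce,60,M).round(1))
for nm,(u,v),z in(("large",(205+540/3.3,130+378/3.3),58),("vial",(205+486/3.3,130+220/3.3),58)): print(nm,onz("top",u,v,z,M).round(1))
print(im[205:236:2,268].tolist())
```

```text
roof [ 216  142   84   81 4777] [257.32551811 182.38999372] ((694.7513427734375, 90.75109100341797), (160.5698699951172, 168.68466186523438), 12.064906120300293)
[[598.6 156.4]
 [633.9  -8.5]
 [790.9  25.1]
 [755.6 190. ]]
front [237 210  62  22 489] [268.77709611 219.91002045] ((605.8713989257812, 69.54676055908203), (20.759674072265625, 146.81134033203125), 12.605399131774902)
[[ 5.797e+02  1.389e+02]
 [ 6.118e+02 -4.400e+00]
 [ 6.320e+02  2.000e-01]
 [ 6.000e+02  1.434e+02]]
[421 157   9  32  83] [424.69879518 172.39759036] [ 715.8 -311.9   50. ] [ 713.8 -309.8   60. ]
[425 170   5  13  30] [428.1        176.03333333] [ 706.6 -319.9   50. ] [ 704.7 -317.6   60. ]
[350 193   6   7  27] [352.40740741 195.96296296] [ 662.6 -134.3   50. ] [ 661.2 -133.7   60. ]
[409 224  10  10  66] [413.62121212 228.45454545] [ 579.5 -280.    50. ] [ 578.8 -278.1   60. ]
[361 237  16  16 208] [368.35576923 244.41346154] [ 543.6 -169.4   50. ] [ 543.3 -168.6   60. ]
[406 276  12  12 110] [411.82727273 281.54545455] [ 451.8 -271.    50. ] [ 452.2 -269.2   60. ]
large [ 543.  -169.4   58. ]
vial [ 659.8 -133.5   58. ]
[[111, 108, 114], [113, 111, 117], [115, 111, 117], [111, 109, 115], [110, 106, 112], [114, 116, 119], [139, 141, 143], [137, 139, 143], [139, 140, 142], [139, 139, 142], [101, 101, 103], [47, 49, 53], [106, 116, 119], [130, 140, 142], [133, 141, 143], [129, 139, 143]]
```

```bash
cat >> h.py <<'E'
from scipy.spatial.transform import Rotation as Ro
YAW=np.radians(12.1); CX=np.array([np.cos(YAW),np.sin(YAW),0]); CY=np.array([-CX[1],CX[0],0]); Z=np.array([0,0,1.])
q=Ro.from_matrix(np.c_[CX,-Z,CY]).as_quat(); Q=[q[3],q[0],q[1],q[2]]
FACE=np.array([593.1,69.0,0])   # closed front face centre
E
python3 - <<'E'
from h import *
s=arm.state(); w=s["tool_rot"]; print(Ro.from_quat([w[1],w[2],w[3],w[0]]).as_matrix().round(2))
p=FACE-50*CX
for Qq in(Q,list(Ro.from_matrix(np.c_[-CX,-Z,-CY]).as_quat()[[3,0,1,2]])):
    print(arm.inverse_kinematics(list(p+150*Z),Qq), arm.inverse_kinematics([543.5,-169.5,30],Qq))
arm.set_gripper(0.0)
arm.movep(list(p+150*Z),Q)
arm.movel(list(p+40*Z),vel=150)
s=arm.state(); print(s["t"],s["tcp_pos"],s["ft_force"])
t0=s["t"]
for k in range(4):
    arm.movel(list(p+CX*(k+1)+40*Z),vel=20)
    s=arm.state(); print(s["t"],s["tcp_pos"],s["ft_force"])
cv2.imwrite("pics/w1.png",vision.snapshot("wrist")[:,:,::-1]); m=vision.camera_model("wrist"); print(m)
E
```

```text
[[-0.91 -0.    0.4 ]
 [-0.4   0.   -0.91]
 [ 0.   -1.   -0.  ]]
[ 0.31136265  0.65572546 -0.73548417  1.85482084  0.57292817  0.85514035
  1.07077952] [ 0.60628518  0.83255524 -0.566147    1.87166958  0.71410987  0.65071865
  1.38039409]
[-0.18063138  0.55841406  0.03329733  1.86906024 -0.0269218   0.71454687
 -1.49166201] [ 0.19984177  0.76968943  0.08328698  1.88387343 -0.12265588  0.49290207
 -0.99171555]
4.275 [544.79516805  58.80023636  40.6535207 ] [1.10572613 0.26583612 1.46102685]
4.525 [545.84858875  58.77203716  40.75654992] [-0.12775371  0.01910303  0.3249806 ]
4.775 [546.35456213  58.9190967   40.16389642] [-0.46406849  0.31523455 -0.22731377]
5.025 [547.22542324  59.20040753  39.98661113] [ 0.22396704 -0.41631095  0.0417532 ]
5.275 [548.2016344   59.38522668  39.99128231] [ 0.89263412 -1.08706401  0.02894635]
{'vertical_fov': 65.70646984690485, 'cx': 320.92312415417575, 'cy': 243.18050607172145, 'cam_to_world': array([[-2.10246481e-01,  9.31750245e-01,  2.96036986e-01,
         4.72513512e+02],
       [ 9.77648406e-01,  2.00343282e-01,  6.37664744e-02,
         4.27444019e+01],
       [ 1.05406609e-04,  3.02826764e-01, -9.53045613e-01,
         2.04188454e+02],
       [ 0.00000000e+00,  0.00000000e+00,  0.00000000e+00,
         1.00000000e+00]])}
```

View pics/w1.png

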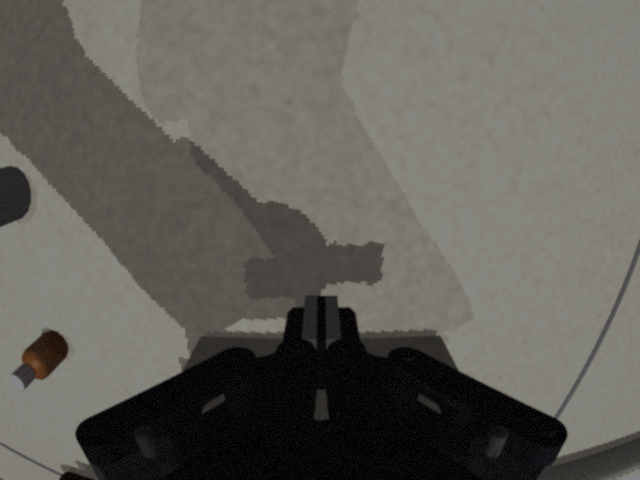

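```bash
cat >> h.py <<'E'
def fx(f0): return -(np.array(arm.state()["ft_force"])-f0)@CX
def adv(): return (np.array(arm.state()["tcp_pos"])-FACE)@CX
def press(d,z,f0,dmax,d_fine,step=2.0,lim=7.5,vel=20,fine=0.4):
    """push along CX from face-relative d until a firm stop; returns d"""
    log=[]
    while d<dmax:
        d+=fine if d>=d_fine else step
        arm.movel(list(FACE+CX*d+z*Z),vel=vel); arm.wait(0.03); f=fx(f0)
        if f>5.5: arm.wait(0.06); f=max(f,fx(f0)) if f>10 else fx(f0)
        log.append((round(d,1),round(adv(),1),round(f,1)))
        if f>lim: break
        if d_fine>900 and f>1.8: break
    return d,log
E
python3 - <<'E'
from h import *
arm.movel(list(FACE-18*CX+40*Z),vel=60); arm.wait(0.2)
f0=np.mean([np.array(arm.state()["ft_force"]) for _ in range(3)],0)
np.save("f0.npy",f0)
d,log=press(-18,40,f0,-3,999,step=1.0)
print(f0,log,arm.state()["t"])
E
```

```text
[-0.26616687 -0.26749332 -0.10097952] [(-17.0, np.float64(-17.0), np.float64(-0.7)), (-16.0, np.float64(-16.0), np.float64(-0.9)), (-15.0, np.float64(-15.0), np.float64(0.4)), (-14.0, np.float64(-14.0), np.float64(-1.1)), (-13.0, np.float64(-13.0), np.float64(-1.0)), (-12.0, np.float64(-11.9), np.float64(-0.2)), (-11.0, np.float64(-11.0), np.float64(-0.2)), (-10.0, np.float64(-10.0), np.float64(-0.5)), (-9.0, np.float64(-9.4), np.float64(1.0)), (-8.0, np.float64(-8.4), np.float64(2.3))] 8.975
```

Run:
```python
from h import *
f0=np.load("f0.npy")
d,log=press(-8,40,f0,14.5,-2.5,step=1.0)
arm.movel(list(FACE-140*CX+40*Z),vel=300)
print(*[tuple(map(float,l)) for l in log],arm.state()["t"])
arm.wait(0.3)
cv2.imwrite("pics/top1.png",vision.snapshot("top")[:,:,::-1])
```

```text
(-7.0, -7.0, 2.4) (-6.0, -5.9, 2.0) (-5.0, -5.0, 2.0) (-4.0, -4.0, 1.8) (-3.0, -3.0, 1.4) (-2.0, -1.9, 1.6) (-1.6, -1.6, 2.1) (-1.2, -1.2, 2.4) (-0.8, -0.8, 2.2) (-0.4, -0.6, 3.4) (-0.0, -0.5, 4.5) (0.4, -0.5, 5.2) (0.8, -0.5, 7.1) (1.2, -0.5, 7.4) (1.6, -0.4, 8.4) 14.0833
```

```bash
python3 -c "
import cv2
im=cv2.imread('pics/top1.png'); cv2.imwrite('pics/c2.png',cv2.resize(im[130:330,205:405],None,fx=2.9,fy=2.9,interpolation=cv2.INTER_CUBIC))"
```

```text
(no output)
```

View pics/c2.png

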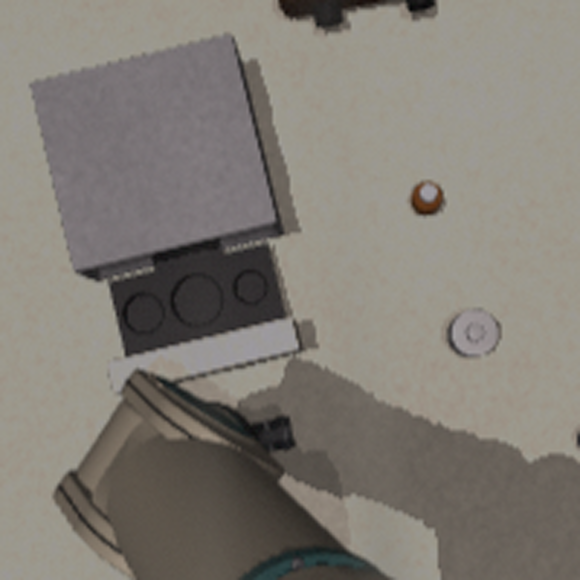

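The drawer is out (wells visible at crop (143,312), (198,300), (250,287)). Next: wrist views of the well and of the weight, both from the same relative height so calibration errors cancel.

Run:
```python
from h import *
M=vision.camera_model("top"); w=onz("top",205+198/2.9,130+300/2.9,29,M); print("well top view",w)
pred=FACE+(64-80)*CX; print("pred",pred)
arm.movel(list(FACE-140*CX+135*Z),vel=250); arm.set_gripper(1.0)
import json
for n,p,h in(("well",pred,129),("weight",np.array([543.4,-169.3,0]),150)):
    if n=="weight": arm.movel([*pred[:2],150],vel=200)
    arm.movel([*p[:2],h],vel=200); arm.wait(0.25)
    s=arm.state(); m=vision.camera_model("wrist"); im=vision.snapshot("wrist"); cv2.imwrite(f"pics/w_{n}.png",im[:,:,::-1])
    m["cam_to_world"]=np.array(m["cam_to_world"]).tolist(); json.dump([m,list(map(float,s["tcp_pos"]))],open(n+".json","w")); print(n,s["tcp_pos"],s["t"])
a=cv2.imread("pics/w_well.png");b=cv2.imread("pics/w_weight.png")
cv2.imwrite("pics/both.png",np.hstack([a[100:420,130:510],b[100:420,130:510]]))
```

```text
well top view [577.51246743  62.87188544  29.        ]
pred [577.45546821  65.64610299   0.        ]
well [576.77923763  65.22665657 129.22162463] 16.7667
weight [ 543.59875092 -168.43439471  150.10130124] 18.6583
```

View pics/both.png

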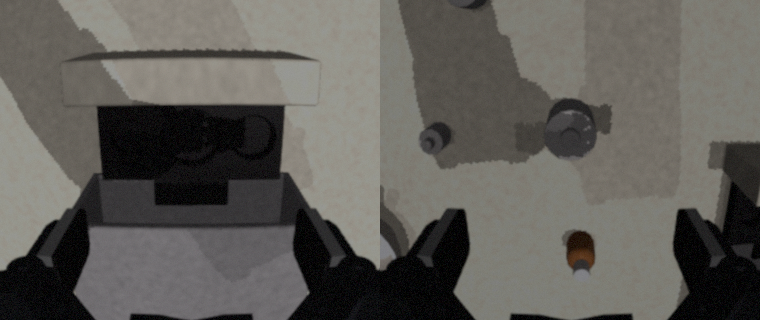

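Run:
```python
import cv2,numpy as np
a=cv2.imread("pics/w_well.png")[190:290,210:430].astype(float)
b=cv2.imread("pics/w_weight.png")[180:280,260:380].astype(float)
A=np.clip(a*4,0,255).astype(np.uint8); B=np.clip(b*1.6,0,255).astype(np.uint8)
A=cv2.resize(A,None,fx=3.5,fy=3.5,interpolation=cv2.INTER_CUBIC);B=cv2.resize(B,None,fx=3.5*1.0,fy=3.5,interpolation=cv2.INTER_CUBIC)
o=np.zeros((600,780,3),np.uint8); 
A=A[:300]; o[:A.shape[0],:A.shape[1]]=A[:, :780]; o[300:300+min(300,B.shape[0]),:B.shape[1]]=B[:300]; cv2.imwrite("pics/enh.png",o)
```

```text
(no output)
```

View pics/enh.png

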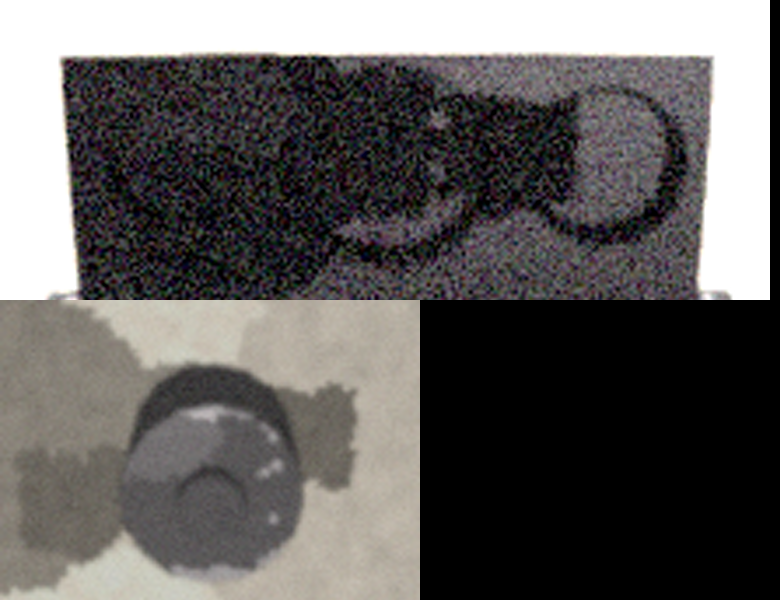

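Run:
```python
from h import *
import json
m,t=json.load(open("well.json")); im=cv2.imread("pics/w_well.png")
g=cv2.cvtColor(im,cv2.COLOR_BGR2GRAY)
def loc(u,v,z): 
    p=onz("wrist",u,v,z,m)-FACE; return round(p@CX,1),round(p@CY,1)
for u in (260,320,380):
    col=g[130:340,u-6:u+7].mean(1); dd=np.diff(cv2.GaussianBlur(col,(1,5),0).ravel())
    ks=[k for k in range(2,len(dd)-2) if abs(dd[k])>7 and abs(dd[k])==abs(dd[k-2:k+3]).max()]
    print(u,[(130+k+.5,round(dd[k]),loc(u,130.5+k,82),"z92",loc(u,130.5+k,92)[0]) for k in ks])
def e(x,y): return 210+x/3.5,190+y/3.5
print("tray edges top", loc(*e(60,57),29),loc(*e(712,57),29),"low",loc(*e(80,295),29),loc(*e(697,295),29))
print("big rim bottom",loc(*e(390,262),29),"small right centre",loc(*e(612,165),29))
print("small rim bottom/right",loc(*e(605,243),29),loc(*e(688,165),29))
for r in (160,175,190):
    row=g[r-2:r+3].mean(0); dd=np.diff(row); L=np.argmax(abs(dd[150:260]))+150; R=np.argmax(abs(dd[390:480]))+390; print("front lateral",L,R,loc(L+.5,r,82),loc(R+.5,r,82))
print("tcp loc",(np.array(t)-FACE)@CX,(np.array(t)-FACE)@CY)
m,t=json.load(open("weight.json")); W=onz("wrist",260+211/3.5,180+(495-300)/3.5,50,m); print("weight",W,"tcp",t,"rel",(W-t)@CX,(W-t)@CY)
K=onz("wrist",260+212/3.5,180+(500-300)/3.5,60,m); print("knob",K)
```

```text
260 [(150.5, -26, (np.float64(-82.3), np.float64(-35.3)), 'z92', np.float64(-82.8)), (158.5, 21, (np.float64(-77.7), np.float64(-35.4)), 'z92', np.float64(-78.5)), (199.5, -9, (np.float64(-53.7), np.float64(-36.2)), 'z92', np.float64(-55.6)), (205.5, -20, (np.float64(-50.1), np.float64(-36.3)), 'z92', np.float64(-52.2)), (279.5, 14, (np.float64(-3.2), np.float64(-38.6)), 'z92', np.float64(-7.5)), (327.5, 16, (np.float64(31.6), np.float64(-40.9)), 'z92', np.float64(25.7))]
320 [(149.5, -22, (np.float64(-82.4), np.float64(-1.2)), 'z92', np.float64(-83.0)), (157.5, 20, (np.float64(-77.8), np.float64(-1.2)), 'z92', np.float64(-78.6)), (204.5, -29, (np.float64(-50.5), np.float64(-1.2)), 'z92', np.float64(-52.6)), (304.5, 13, (np.float64(13.9), np.float64(-1.2)), 'z92', np.float64(8.8)), (327.5, 15, (np.float64(31.0), np.float64(-1.2)), 'z92', np.float64(25.1))]
380 [(149.5, -21, (np.float64(-82.9), np.float64(32.9)), 'z92', np.float64(-83.4)), (157.5, 20, (np.float64(-78.3), np.float64(33.0)), 'z92', np.float64(-79.0)), (204.5, -28, (np.float64(-50.7), np.float64(33.9)), 'z92', np.float64
[... 390 characters left out ...]
right centre (np.float64(-15.0), np.float64(47.3))
small rim bottom/right (np.float64(2.8), np.float64(46.7)) (np.float64(-15.0), np.float64(64.1))
front lateral 230 399 (np.float64(-77.3), np.float64(-52.9)) (np.float64(-77.2), np.float64(44.5))
front lateral 240 450 (np.float64(-68.4), np.float64(-47.2)) (np.float64(-69.5), np.float64(76.2))
front lateral 252 447 (np.float64(-59.4), np.float64(-40.4)) (np.float64(-60.4), np.float64(74.9))
tcp loc -16.749130687537278 -0.2683771966693526
weight [ 544.54508688 -169.03668288   50.        ] tcp [543.5987509239648, -168.43439471273282, 150.10130124126425] rel 0.7990606568434707 -0.7872768528744886
knob [ 542.64588488 -169.22343249   60.        ]
```

```bash
python3 - <<'E'
from h import *
W=np.array([544.5,-169.0,0])
arm.movel([*W[:2],60],vel=200); arm.movel([*W[:2],13],vel=80); arm.wait(0.15)
print("grasp at",arm.state()["tcp_pos"],arm.state()["gripper_width"])
arm.set_gripper(0.0,40); s=arm.state(); print("closed",s["gripper_width"],s["tcp_pos"],s["ft_force"],s["t"])
arm.movel([*W[:2],40],vel=60); arm.wait(0.2); s=arm.state(); print("lift",s["gripper_width"],s["ft_force"])
arm.movel([*W[:2],130],vel=200)
P=FACE-13.8*CX-0.5*CY
arm.movel([*P[:2],130],vel=150); arm.movel([*P[:2],52],vel=80); arm.wait(0.3)
s=arm.state(); r=np.array(s["tcp_pos"])-FACE; print("over well",s["tcp_pos"],r@CX,r@CY,s["ft_force"],s["gripper_width"],s["t"])
cv2.imwrite("pics/w2.png",vision.snapshot("wrist")[:,:,::-1]); sc=vision.snapshot("scene")[:,:,::-1]; cv2.imwrite("pics/s2.png",sc)
E
python3 -c "
import cv2,numpy as np
a=cv2.imread('pics/w2.png')[100:400,120:520]; b=cv2.imread('pics/s2.png')[130:330,280:480]
cv2.imwrite('pics/v2.png',np.hstack([np.clip(a.astype(float)*2,0,255).astype(np.uint8),cv2.resize(b,(300,300))]))"
```

```text
grasp at [ 544.939188   -169.0460207    13.44324204] 1.000674137118432
closed 0.44624020789134533 [ 544.54606851 -168.93886468   13.51496248] [-1.75770698  0.92357004  5.1967189 ] 20.7083
lift 0.44704485071833305 [-0.36871119 -0.30272279 -4.42999729]
over well [579.90700338  65.55278807  52.30830144] -13.622490546405777 -0.6051290502810088 [-0.48012402  0.68766567 -4.84691664] 0.4486114780109048 25.2667
```

View pics/v2.png

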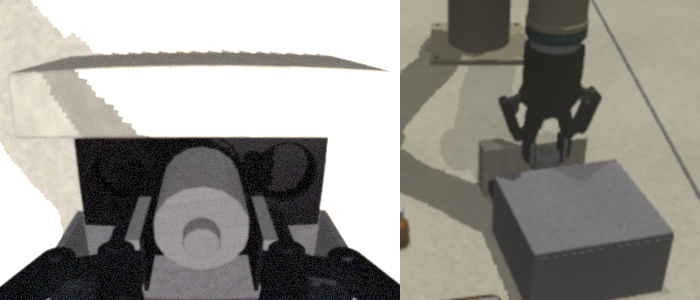

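The weight is held (−4.8 N, centred at crop x≈201 against tray centre ≈200). Now I descend with force watch.

Run:
```python
from h import *
P=FACE-13.8*CX-0.5*CY; f0=np.array(arm.state()["ft_force"])
arm.movel([*P[:2],45],vel=40); log=[]
z=45
while z>30.5:
    z-=0.75; arm.movel([*P[:2],z],vel=20); arm.wait(0.03); s=arm.state(); f=np.array(s["ft_force"])-f0
    log.append((z,round(s["tcp_pos"][2],1),*f.round(1).tolist()))
    if f[2]>4: break
print(*log,sep="\n"); print(s["t"],s["tcp_pos"])
```

```text
(44.25, np.float64(44.3), 2.0, 1.5, -0.8)
(43.5, np.float64(43.5), 0.4, 1.0, 0.3)
(42.75, np.float64(42.7), 1.9, 0.4, -0.5)
(42.0, np.float64(42.0), 0.5, 1.0, -0.1)
(41.25, np.float64(41.2), 0.6, 0.6, -0.5)
(40.5, np.float64(40.4), 0.4, 1.6, -1.5)
(39.75, np.float64(39.7), 0.8, 1.1, -0.3)
(39.0, np.float64(38.9), 0.5, 1.2, 0.0)
(38.25, np.float64(38.2), -0.6, 1.0, -0.6)
(37.5, np.float64(37.5), -0.4, 0.5, -1.0)
(36.75, np.float64(36.7), 0.4, 1.2, -1.0)
(36.0, np.float64(36.0), 0.6, 1.2, -1.5)
(35.25, np.float64(35.2), 1.0, 1.1, -0.4)
(34.5, np.float64(34.5), 1.3, 1.6, -1.3)
(33.75, np.float64(33.7), -0.3, 1.1, -0.1)
(33.0, np.float64(33.0), 0.6, 1.3, -0.6)
(32.25, np.float64(32.6), -0.2, 0.8, 3.4)
(31.5, np.float64(32.5), 0.2, 0.7, 10.7)
30.7917 [580.78102775  65.80769981  32.47762845]
```

Contact at z=32.5, exactly the seated height (13.45+19). Relax, release, lift, look.

Run:
```python
from h import *
P=FACE-13.8*CX-0.5*CY
arm.movel([*P[:2],32.4],vel=20); arm.set_gripper(0.75); arm.wait(0.3)
arm.movel([*P[:2],60],vel=60); arm.movel([*P[:2],129],vel=200); arm.wait(0.2)
s=arm.state(); print(s["t"],s["tcp_pos"],s["ft_force"])
im=vision.snapshot("wrist")[:,:,::-1]; cv2.imwrite("pics/w3.png",im)
sc=vision.snapshot("scene")[:,:,::-1]; cv2.imwrite("pics/s3.png",sc)
a=np.clip(im[100:400,120:520].astype(float)*2,0,255).astype(np.uint8)
cv2.imwrite("pics/v3.png",np.hstack([a,cv2.resize(sc[130:330,280:480],(300,300))]))
```

```text
33.0167 [578.79132269  65.29196002 127.74400154] [ 0.37577335  0.62908802 -0.46280609]
```

View pics/v3.png

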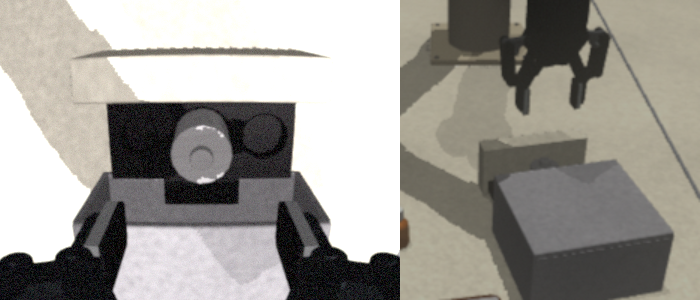

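Run:
```python
from h import *
arm.movel(list(FACE-128*CX+140*Z),vel=200); arm.set_gripper(0.0)
arm.movel(list(FACE-128*CX+40*Z),vel=150); arm.movel(list(FACE-97*CX+40*Z),vel=50); arm.wait(0.2)
fs=[]
for _ in range(3): fs.append(np.array(arm.state()["ft_force"])); arm.wait(0.05)
f0=np.mean(fs,0); d,log=-97,[]
for d in (-90,-85,-60,-35,-12):
    arm.movel(list(FACE+d*CX+40*Z),vel=30); log.append((d,round(adv(),1),round(fx(f0),1)))
d,l2=press(-12,40,f0,2.5,-2.5,step=1.0); log+=l2
arm.movel(list(FACE+(d-2)*CX+40*Z),vel=15)
arm.movel(list(FACE-30*CX+40*Z),vel=40); arm.movel(list(FACE-130*CX+40*Z),vel=150)
print(*[tuple(map(float,l)) for l in log],arm.state()["t"])
arm.movel(list(FACE-130*CX+120*Z),vel=150); arm.wait(0.2)
t=vision.snapshot("top")[:,:,::-1]; cv2.imwrite("pics/top4.png",t); s=vision.snapshot("scene")[:,:,::-1]
cv2.imwrite("pics/v4.png",np.hstack([cv2.resize(t[130:330,205:445],(480,400)),cv2.resize(s[180:340,160:480],(320,400)[:1]+(160,)) if 0 else s[130:530,160:480] if 0 else cv2.resize(s[130:380,200:400],(320,400))]))
im=t.astype(int); dd=im[...,1]-im[...,0]; V=im.max(2); M=vision.camera_model("top")
sub=np.zeros(V.shape,bool); sub[135:260,205:315]=1
for i,s_,ce,l in blobs(cv2.medianBlur(((dd<5)&(V>=135)&sub).astype(np.uint8),3),150):
    P=np.array([onz("top",*p,82,M)[:2] for p in np.argwhere(l)[:,::-1]]).astype(np.float32); print(s_,ce,cv2.minAreaRect(P))
```

```text
(-90.0, -89.7, 0.3) (-85.0, -84.8, 0.5) (-60.0, -60.1, 0.3) (-35.0, -35.1, 2.1) (-12.0, -12.0, 1.4) (-11.0, -11.1, 1.0) (-10.0, -9.9, 3.2) (-9.0, -8.8, 2.1) (-8.0, -7.9, 2.4) (-7.0, -6.9, 2.5) (-6.0, -5.9, 1.8) (-5.0, -4.9, 1.9) (-4.0, -3.9, 1.9) (-3.0, -2.9, 2.7) (-2.0, -1.9, 2.7) (-1.6, -1.6, 2.5) (-1.2, -1.2, 2.9) (-0.8, -0.7, 2.6) (-0.4, -0.6, 2.2) (-0.0, -0.5, 4.6) (0.4, -0.5, 5.9) (0.8, -0.5, 5.4) (1.2, -0.5, 6.8) (1.6, -0.4, 8.7) 47.5917
[241 209  59  20 445] [273.08988764 218.75505618] ((607.1654052734375, 63.40119171142578), (21.452465057373047, 137.7684783935547), 12.30441665649414)
```

View pics/v4.png

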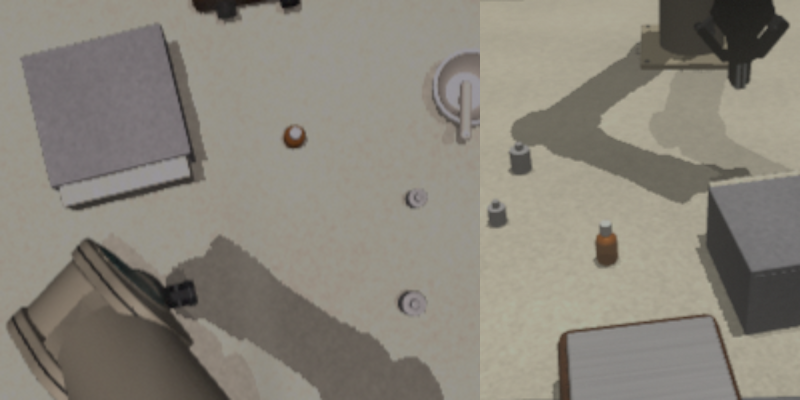

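The drawer is shut and holding: the front strip is back where it started, the stop was reached at the same depth, and the robot is clear.

```bash
python3 -c "
from h import *
arm.wait(0.3); print(arm.state()['t'], arm.state()['ft_force']); arm.sign_off()"
```

```text
48.875 [0.39558361 0.40451525 0.16612728]
the job is handed in; nothing more can be done
```

The job is handed in at 48.9 s of the 72 s. The drawer is latched shut with the large weight in its big well. The sign-off reports no verdict, so this rests on my own checks.

- **Opening:** I pressed the front gently until it met the stop, about 9 mm in. The highest reading was 8.4 N, and the drawer sprang fully out.
- **Placing:** I gripped the weight and lowered it in small steps. It touched bottom at a tool height of 32.5 mm, which matches the expected seated height. The highest downward push was about 11 N. After release, the wrist picture showed it standing upright in the well.
- **Closing:** I pushed the drawer slowly to the same stop, with a highest reading of 8.7 N, and backed away. In the last overhead picture the front strip is within about 1.5 mm of its starting place along the travel. That picture was also taken with the robot clear of everything.
- **Other items:** the vial, mortar and two smaller weights look unmoved in the last pictures. I did not measure them again, and the phone and beaker were outside those crops.

**Limits of these checks:**
- The overhead and wrist views disagreed by 1 to 2 mm on where the well was. I trusted the wrist view, and the weight seated cleanly.
- The weight could not be seen once the drawer was shut, so its final position is inferred from the smooth closing forces and the picture taken before closing.

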